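Sign a lot through on the status keys

TASK

Sign the incoming lot through on the latching status keys: with the fingertips press in the white key (received), then the yellow key (inspected), then the green key (released), each lightly but until it is well in and stays in. Do not press the red key (rejected), do not lift or shift the key units, leave the loupe, glue stick, jar and steel block where they stand, and finish clear of everything.

Things in the scene. Friction and masses are not known exactly. Their poses are not given: they have to be found in the camera images.
- pod_white: loose round grey desk unit, 66 mm across, housing 28 mm high with an aluminium collar up to 31.5 mm, about 0.6 kg, carrying the white key in its middle; origin at the centre of its underside, on the bench; z up. It only stands on the bench on a rubber foot: do not lift it or push it about.
- key_white_top (a point): centre of the flat top of the round white key cap (40 mm across); 48.5 mm above the bench with the key out, 40.5 mm when latched fully in and let go. The cap moves straight down, sprung on its latch: press it 8 to 12 mm down, or to about 6 N; at 15 mm (10 N) it meets a hard stop. Let go, it comes back up 2 to 4 mm
- key_white (a joint): how far the white key's latch is in, m: 0 = out (at the start), 0.008 = fully in. It stays where it is left. The cap first yields 2 mm (3 N), then takes the latch down with it (3 to 4.5 N), fully in when the cap is about 11 mm down. It counts as pressed in from 0.004.
- pod_yellow: loose round grey desk unit, 66 mm across, housing 28 mm high with an aluminium collar up to 31.5 mm, about 0.6 kg, carrying the yellow key in its middle; origin at the centre of its underside, on the bench; z up. It only stands on the bench on a rubber foot: do not lift it or push it about.
- key_yellow_top (a point): centre of the flat top of the round yellow key cap (40 mm across); 48.5 mm above the bench with the key out, 40.5 mm when latched fully in and let go. The cap moves straight down, sprung on its latch: press it 8 to 12 mm down, or to about 6 N; at 15 mm (10 N) it meets a hard stop. Let go, it comes back up 2 to 4 mm
- key_yellow (a joint): how far the yellow key's latch is in, m: 0 = out (at the start), 0.008 = fully in. It stays where it is left. The cap first yields 2 mm (3 N), then takes the latch down with it (3 to 4.5 N), fully in when the cap is about 11 mm down. It counts as pressed in from 0.004.
- pod_green: loose round grey desk unit, 66 mm across, housing 28 mm high with an aluminium collar up to 31.5 mm, about 0.6 kg, carrying the green key in its middle; origin at the centre of its underside, on the bench; z up. It only stands on the bench on a rubber foot: do not lift it or push it about.
- key_green_top (a point): centre of the flat top of the round green key cap (40 mm across); 48.5 mm above the bench with the key out, 40.5 mm when latched fully in and let go. The cap moves straight down, sprung on its latch: press it 8 to 12 mm down, or to about 6 N; at 15 mm (10 N) it meets a hard stop. Let go, it comes back up 2 to 4 mm
- key_green (a joint): how far the green key's latch is in, m: 0 = out (at the start), 0.008 = fully in. It stays where it is left. The cap first yields 2 mm (3 N), then takes the latch down with it (3 to 4.5 N), fully in when the cap is about 11 mm down. It counts as pressed in from 0.004.
- pod_red: loose round grey desk unit, 66 mm across, housing 28 mm high with an aluminium collar up to 31.5 mm, about 0.6 kg, carrying the red key in its middle; origin at the centre of its underside, on the bench; z up. It only stands on the bench on a rubber foot: do not lift it or push it about.
- key_red_top (a point): centre of the flat top of the round red key cap (40 mm across); 48.5 mm above the bench with the key out, 40.5 mm when latched fully in and let go. The cap moves straight down, sprung on its latch: press it 8 to 12 mm down, or to about 6 N; at 15 mm (10 N) it meets a hard stop. Let go, it comes back up 2 to 4 mm
- key_red (a joint): how far the red key's latch is in, m: 0 = out (at the start), 0.008 = fully in. It stays where it is left. The cap first yields 2 mm (3 N), then takes the latch down with it (3 to 4.5 N), fully in when the cap is about 11 mm down. This key must not be pressed.
- the_loupe: bystander: small black eye loupe, 37 mm across, 42 mm high, loose; origin at the centre of its underside
- glue: bystander: red glue stick standing upright, 25 mm across, 87 mm high, loose; origin at the centre of its underside
- jar: bystander: pink round jar with lid, 53 mm across, 70 mm high, loose; origin at the centre of its underside
- block: bystander: ground steel setting block, 30 x 50 x 20 mm (x, y, z), loose; origin at the centre of its underside
Mind the look-alikes: they are no part of the job. Leave any blue or orange look-alike of the pod_red alone.

How it is judged:
On the way, in this order (a step that is already met when the one before it is completed fails the run):
1. the white key is pressed in (4 mm or more) (value of joint key_white above 0.004 m), for 0.1 s.
2. the yellow key is pressed in (4 mm or more) (value of joint key_yellow above 0.004 m), for 0.1 s.
3. the green key is pressed in (4 mm or more) (value of joint key_green above 0.004 m), for 0.1 s.
At the end, for the whole second after the job is handed in: White, yellow and green keys are each at least 4 mm in and the red key is out (under 2 mm); all four key units stand flat on the bench, at rest, within 25 mm of where they began; loupe, glue stick, jar and block are within 20 mm of where they began (value of joint each of key_white, key_yellow, key_green above 0.004 m and value of joint key_red below 0.002 m and height (world z) of each of pod_white, pod_yellow, pod_green, pod_red below 0.004 m and angle between each of pod_white, pod_yellow, pod_green, pod_red's own z axis and vertical below 0.05 rad and distance of each of pod_white, pod_yellow, pod_green, pod_red from where it was at the start of the episode below 0.025 m and linear speed of each of pod_white, pod_yellow, pod_green, pod_red below 0.02 m/s and distance of each of the_loupe, glue, jar, block from where it was at the start of the episode below 0.02 m); the robot touches nothing.
It fails at once if a key is pressed out of order: yellow before white is in, or green before yellow is in ((value of joint key_yellow above 0.003 m and value of joint key_white below 0.004 m) or (value of joint key_green above 0.003 m and value of joint key_yellow below 0.004 m)).
It fails at once if the red key is pressed (over 2 mm) (value of joint key_red above 0.002 m).
It fails at once if a key unit is touched roughly (over 25 N) (contact force between any of the fingers, the arm and pod_white above 25 N or contact force between any of the fingers, the arm and pod_yellow above 25 N or contact force between any of the fingers, the arm and pod_green above 25 N or contact force between any of the fingers, the arm and pod_red above 25 N).
It fails at once if a key unit is lifted (over 8 mm), tipped, or shifted more than 25 mm (height (world z) of any of pod_white, pod_yellow, pod_green, pod_red above 0.008 m or angle between any of pod_white, pod_yellow, pod_green, pod_red's own z axis and vertical above 0.25 rad or distance of any of pod_white, pod_yellow, pod_green, pod_red from where it was at the start of the episode above 0.025 m).
It fails at once if a bystander is moved more than 20 mm or tipped (distance of any of the_loupe, glue, jar, block from where it was at the start of the episode above 0.02 m or angle between any of the_loupe, glue, jar, block's own z axis and vertical above 0.3 rad).
It also fails if it takes over 51 s, if anything falls off the work surface, if the arm or the gripper's body presses on something with over 40 N, if the wrist force passes 120 N, or if a joint passes its speed limit or range.

ROBOT

A 6-joint arm with a two-finger parallel gripper is mounted at the origin on a cart in front of the work surface, level with it; the furniture and walls round the work are solid. World frame = base frame: x ahead of the robot, y to its left, z up, the work surface at z = 0. Lengths are in m, angles in rad, forces in N, time in s.
With the tool pointing down it reaches from about 0.35 to 0.95 m from the base axis. Payload 17.4 kg.
Tool frame: the origin (TCP) lies midway between the tips of the shut fingers; the grasp point (between the pads) lies 19 mm behind it (grip_point_offset is the z of the grasp point in the tool frame, in m); z points along the fingers, y is the direction in which the jaws open and shut (so a half turn about z gives the same grasp; the last joint's range is limited). The gripper opens to 93 mm and grips with 3 to 60 N. Pads are 15 mm wide; open, the fingers measure 128 mm over their backs; the gripper's body (75 mm by 188 mm) begins 65 mm behind the grasp point.
Start: joints at [-1.162, 0.116, 1.442, -0, 1.584, -0.038], TCP at [0.292, -0.609, 0.219] pointing down, gripper open.
Joint ranges: [-2.83, 2.83], [-0.83, 2.19], [0.07, 2.5], [-1.14, 4.28], [0.01, 3], [-2.97, 2.97]. Speed limits (rad/s): [1.89, 1.89, 2.22, 3.14, 3.14, 3.14].

INTERFACE

Orientations are given as a 3x3 rotation matrix whose columns are the frame's x, y, z axes.
In Python, from plant import observe, camera, finish_job, grip_point_offset gives the robot as it stands.
- The arm moves only by the shell command python3 -m creep 'ROWS'. ROWS is JSON, a list of rows, each an object of numbers: "hand": the gripper command: -1 is shut, 1 is fully open, values between are in proportion; "tx", "ty", "tz": the shift along the tool's x, y, z in cm; "rx", "ry", "rz": the turn, a rotation vector about the tool's x, y, z in rad. In form: [{"hand": .., "tx": .., "ty": .., "tz": .., "rx": .., "ry": .., "rz": ..}, ...]. A call has 1 to 12 rows; each row shifts and turns the commanded pose from where the row before left it, along the tool's axes as they then stand; what a row does not reach is not made up. A row lasts 1/10 s, in which the tool goes at most 50 mm and 8.59 degrees, less where a joint would pass 70% of its speed; a pose out of reach is approached as far as the arm can. A call is refused whole if a number of a shift passes 5 or a number of a turn 0.15, either way. A call with a gripper value outside its range is refused whole. The fingers move at their own pace and stop on an object; the grip force is fixed at half the most. Time passes only in rows, so rows that do not move let the fingers close. It gives the time, the measured TCP pose, the force and the opening at its end, in the units of the state.
- observe(): the state, without advancing time (a new reading comes with each control period).
- camera(name): name is "side" or "top"; returns a dict with "pixels" (400x640x3 uint8, blue, green, red), "fx", "fy", "cx", "cy" (pixels), "D" ([k1, k2, p1, p2, k3] as OpenCV has them; the pictures are not rectified), "extrinsics" (4x4, takes a point from world to camera coordinates). Camera axes: x right, y up, looking along -z (the intrinsics and any distortion apply to the point x, -y, -z); pixel columns grow to the right and rows downward; lengths in m; the calibration is good to about 2 mm. A picture is of the moment at which its call begins. There is no depth.
- finish_job(): hands the job in, once; it reports no verdict.
The state is a dict: "t": time; "qpos": joint angles; "qd": joint speeds; "joint_efforts": joint torques, N m; "tool_pos": TCP position; "tool_rot": TCP orientation; "wrist_force": force on the tool from outside, world axes, zero at the start; "ft_torque": the same for the moment, N m; "opening": finger opening in m.
Only numpy, scipy, OpenCV 4.12 (cv2) and the standard library are available. Lean on these libraries where they do the work, as an engineer would, in place of code of your own. Each camera call takes 0.05 s, during which the arm holds its last target.

## Working session

There is one attempt and no reset: what is moved stays moved. The work goes in short steps, Python scripts to look and compute and a shell command to move; the robot and the scene stay as the last step left them, time stands still between calls to the robot, and variables do not carry over. Pictures are saved under pics/ and viewed, and the job is handed in when it is done.

```bash
ls; mkdir -p pics; python3 - <<'E'
from plant import observe, camera, grip_point_offset
import cv2
s=observe()
for k,v in s.items(): print(k,v)
for n in("top","side"):
    c=camera(n); cv2.imwrite(f"pics/{n}0.png",c["pixels"]); print(n,c["fx"],c["fy"],c["cx"],c["cy"],c["D"],c["extrinsics"])
E
```

```text
pics
t 0.0
qpos [-1.16178176e+00  1.16494827e-01  1.44227389e+00 -6.07173860e-06
  1.58404070e+00 -3.77879722e-02]
qd [-0.00032619  0.00035122  0.00076885 -0.00019469 -0.00112561 -0.00073907]
joint_efforts [ 1.44833983e-03 -7.21261382e+01 -6.22608948e+01  7.80951418e-02
  2.37686589e-02 -7.79081324e-05]
tool_pos [ 0.2915668  -0.60853644  0.21789388]
tool_rot [[ 9.01833324e-01  4.32083806e-01 -4.89482911e-04]
 [ 4.32084081e-01 -9.01832637e-01  1.11397996e-03]
 [ 3.99010343e-05 -1.21612202e-03 -9.99999260e-01]]
wrist_force [-0.23241473 -0.54277757 -1.12816857]
ft_torque [-0.01199495 -0.03954405 -0.04665481]
opening 0.09315614005893103
top 510.74044768320823 510.74044768320823 315.75951180292344 196.46210548152197 [-0.07505337  0.          0.          0.          0.        ] [[-6.57116170e-03 -9.99978041e-01  8.58535941e-04  3.04711697e-01]
 [ 9.96263567e-01 -6.47281226e-03  8.61220477e-02 -5.20478832e-01]
 [-8.61145994e-02  1.42124998e-03  9.96284224e-01 -1.87147723e+00]
 [ 0.00000000e+00  0.00000000e+00  0.00000000e+00  1.00000000e+00]]
side 427.6569980012133 427.6569980012133 314.4890399375975 197.29084657062558 [0.00234697 0.         0.         0.         0.        ] [[-0.82630708 -0.5632045  -0.00415972  0.60650359]
 [ 0.3442335  -0.5108612   0.78773354 -0.07508698]
 [-0.44578011  0.64947788  0.61600208 -1.34916342]
 [ 0.          0.          0.          1.        ]]
```

View pics/top0.png

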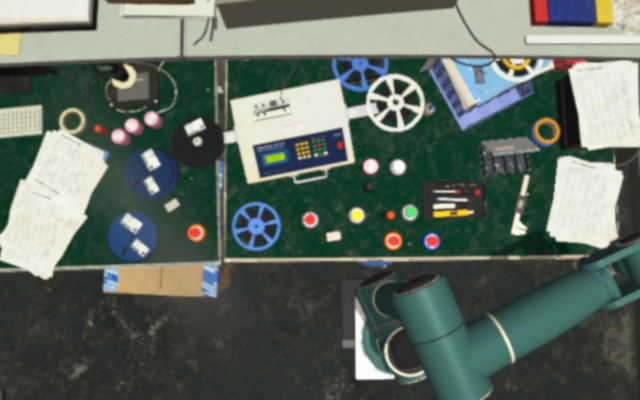

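View pics/side0.png

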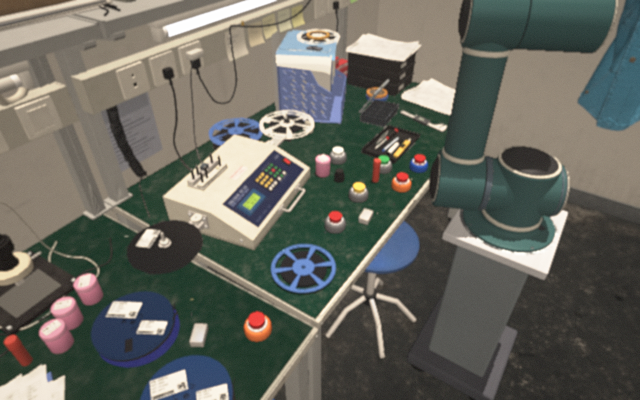

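The top view shows white at about (398,167), yellow (357,215), green (409,212) and red (310,219). Orange look-alikes are at (394,240) and (196,232), and a blue one at (431,241). The jar is at (371,166), the loupe at (368,187), the glue stick at (390,215) and the block at (333,236). I'll confirm these in enlarged crops.

```bash
python3 - <<'E'
import cv2
t=cv2.imread("pics/top0.png"); s=cv2.imread("pics/side0.png")
cv2.imwrite("pics/topc.png",cv2.resize(t[145:260,285:455],None,fx=4.7,fy=4.7,interpolation=cv2.INTER_CUBIC))
cv2.imwrite("pics/sidec.png",cv2.resize(s[130:245,300:450],None,fx=5,fy=5,interpolation=cv2.INTER_CUBIC))
E
```

```text
(no output)
```

View pics/topc.png

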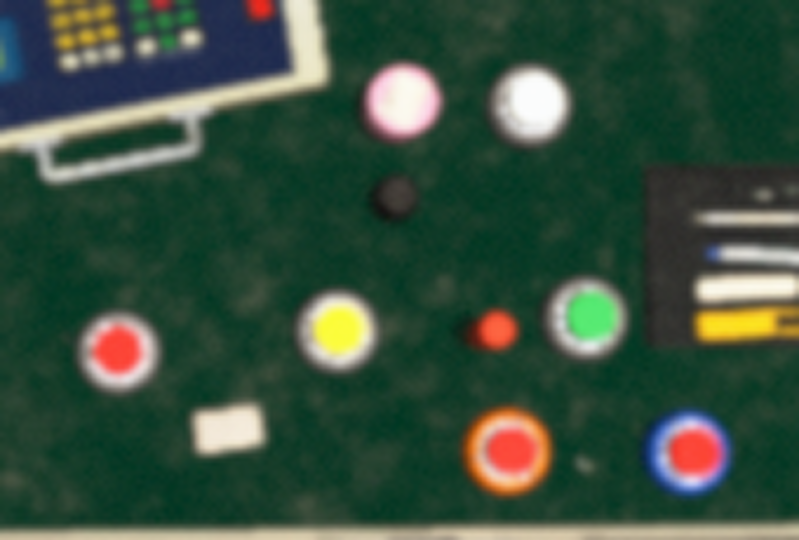

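View pics/sidec.png

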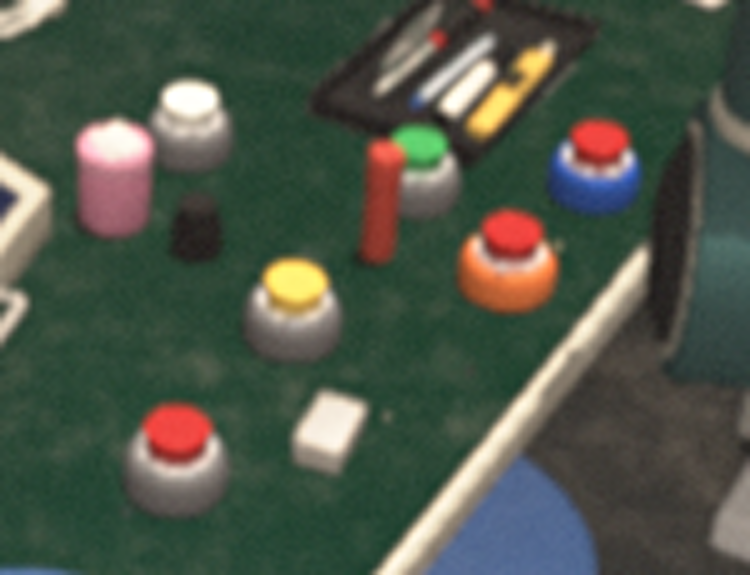

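The crops confirm it. The grey-bodied units carry white, yellow and green caps. The orange and blue bodies with red caps are look-alikes, and the glue stick stands close on the left of green. Next I measure the positions.

```bash
cat > h.py <<'E'
import cv2, numpy as np
from plant import observe, camera
def ray(c,uv):
    K=np.array([[c["fx"],0,c["cx"]],[0,c["fy"],c["cy"]],[0,0,1]])
    p=cv2.undistortPoints(np.array([[uv]],float),K,np.array(c["D"]))[0,0]
    E=np.array(c["extrinsics"]);R=E[:3,:3]
    return -R.T@E[:3,3], R.T@np.array([p[0],-p[1],-1.])
def onplane(c,uv,z):
    o,d=ray(c,uv); return o+d*(z-o[2])/d[2]
def cross(c1,u1,c2,u2):
    o1,d1=ray(c1,u1);o2,d2=ray(c2,u2)
    s=np.linalg.lstsq(np.c_[d1,-d2],o2-o1,rcond=None)[0]
    a=o1+s[0]*d1;b=o2+s[1]*d2
    return (a+b)/2,np.linalg.norm(a-b)
def blob(img,lo,hi,box):
    x0,y0,x1,y1=box
    hsv=cv2.cvtColor(img[y0:y1,x0:x1],cv2.COLOR_BGR2HSV)
    m=cv2.inRange(hsv,np.array(lo),np.array(hi))
    n,l,st,ce=cv2.connectedComponentsWithStats(m)
    i=1+np.argmax(st[1:,4]); return ce[i]+[x0,y0],st[i]
E
python3 - <<'E'
from h import *
t=camera("top");s=camera("side");it,is_=t["pixels"],s["pixels"]
W=([0,0,235],[180,60,255]);WS=([0,0,195],[180,60,255]);Y=([22,120,150],[35,255,255]);G=([50,110,120],[80,255,255]);R=([0,150,150],[8,255,255])
items={"white":(W,(388,156,410,178),WS,(328,140,350,162),.0485),"yellow":(Y,(345,204,370,228),Y,(345,178,372,198),.0485),
"green":(G,(400,202,420,222),G,(375,150,395,166),.0485),"red":(R,(300,208,320,230),R,(325,205,350,225),.0485),
"orange":(R,(386,232,402,250),R,(394,168,412,184),.0485)}
for k,(c1,b1,c2,b2,z) in items.items():
    u,st=blob(it,*c1,b1);v,sv=blob(is_,*c2,b2)
    X,g=cross(t,u,s,v)
    print(k,u.round(1),st[2:],v.round(1),sv[2:],"top",onplane(t,u,z).round(4),"side",onplane(s,v,z).round(4),"x",X.round(4),round(g,4))
u,st=blob(it,[0,150,150],[10,255,255],(383,207,398,222)); print("glue",u,st[2:],onplane(t,u,.087).round(4))
for n,u,z in[("jar",(370.7,166.5),.07),("loupe",(369,187),.042),("block",(333.5,236),.02),("toolbox",(423,200),0.01),("toolbox",(423,218),.01)]:print(n,onplane(t,u,z).round(4))
E
```

```text
white [398.6 166. ] [10 11 89] [338.1 151.1] [11 10 83] top [ 0.6307 -0.0046  0.0485] side [0.6207 0.0101 0.0485] x [ 0.6319 -0.0071  0.0359] 0.0016
yellow [356.6 214.8] [10  9 72] [358.6 185.8] [11  8 66] top [0.4519 0.1529 0.0485] side [0.45   0.1566 0.0485] x [0.4521 0.1526 0.0452] 0.0
green [410.3 211.9] [10  9 75] [383.9 158.3] [11  8 58] top [ 0.4611 -0.0442  0.0485] side [ 0.457  -0.0405  0.0485] x [ 0.4603 -0.0454  0.0448] 0.0022
red [309.4 219.1] [ 9  9 61] [335.1 215.5] [ 13  10 101] top [0.4376 0.3251 0.0485] side [0.4342 0.3285 0.0485] x [0.4372 0.3248 0.0446] 0.0014
orange [393.8 240.5] [11  8 72] [402.1 176. ] [12  9 79] top [0.3575 0.0185 0.0485] side [0.3547 0.0243 0.0485] x [0.3573 0.0177 0.0436] 0.0004
glue [390.44680851 214.76595745] [ 8  8 47] [0.4494 0.0347 0.087 ]
jar [0.6264 0.1008 0.07  ]
loupe [0.5544 0.1053 0.042 ]
block [0.3758 0.2368 0.02  ]
toolbox [ 0.5076 -0.1     0.01  ]
toolbox [ 0.4402 -0.0984  0.01  ]
```

Targets are white (0.631,-0.006), yellow (0.452,0.153) and green (0.461,-0.045). I move at z of about 0.2 with the fingers shut and the orientation held. To white that is 56.6 cm along tool x and -39.7 cm along tool y.

```bash
python3 -m creep '[{"hand":-1,"tx":2.8,"ty":-2},{"hand":-1,"tx":2.8,"ty":-2},{"hand":-1,"tx":2.8,"ty":-2},{"hand":-1,"tx":2.8,"ty":-2},{"hand":-1,"tx":2.8,"ty":-2},{"hand":-1,"tx":2.8,"ty":-2},{"hand":-1,"tx":2.8,"ty":-2},{"hand":-1,"tx":2.8,"ty":-2},{"hand":-1,"tx":2.8,"ty":-2},{"hand":-1,"tx":2.8,"ty":-2}]'
```

```text
$[0]: bad value
```

```bash
python3 -m creep '[{"hand":-1,"tx":2.8,"ty":-2,"tz":0,"rx":0,"ry":0,"rz":0},{"hand":-1,"tx":2.8,"ty":-2,"tz":0,"rx":0,"ry":0,"rz":0},{"hand":-1,"tx":2.8,"ty":-2,"tz":0,"rx":0,"ry":0,"rz":0},{"hand":-1,"tx":2.8,"ty":-2,"tz":0,"rx":0,"ry":0,"rz":0},{"hand":-1,"tx":2.8,"ty":-2,"tz":0,"rx":0,"ry":0,"rz":0},{"hand":-1,"tx":2.8,"ty":-2,"tz":0,"rx":0,"ry":0,"rz":0},{"hand":-1,"tx":2.8,"ty":-2,"tz":0,"rx":0,"ry":0,"rz":0},{"hand":-1,"tx":2.8,"ty":-2,"tz":0,"rx":0,"ry":0,"rz":0},{"hand":-1,"tx":2.8,"ty":-2,"tz":0,"rx":0,"ry":0,"rz":0},{"hand":-1,"tx":2.8,"ty":-2,"tz":0,"rx":0,"ry":0,"rz":0}]'
```

```text
t: 1.2
tool_pos: [0.4582, -0.3061, 0.2186]
tool_rot: [[0.902, 0.432, 0.0], [0.432, -0.902, -0.0], [0.0, 0.0, -1.0]]
wrist_force: [-0.4, -0.3, 0.4]
opening: 0.0175
```

```bash
python3 -m creep '[{"hand":-1,"tx":2.8,"ty":-2,"tz":0,"rx":0,"ry":0,"rz":0},{"hand":-1,"tx":2.8,"ty":-2,"tz":0,"rx":0,"ry":0,"rz":0},{"hand":-1,"tx":2.8,"ty":-2,"tz":0,"rx":0,"ry":0,"rz":0},{"hand":-1,"tx":2.8,"ty":-2,"tz":0.5,"rx":0,"ry":0,"rz":0},{"hand":-1,"tx":2.8,"ty":-2,"tz":1,"rx":0,"ry":0,"rz":0},{"hand":-1,"tx":2.8,"ty":-2,"tz":1,"rx":0,"ry":0,"rz":0},{"hand":-1,"tx":2.8,"ty":-2,"tz":1,"rx":0,"ry":0,"rz":0},{"hand":-1,"tx":2.8,"ty":-2,"tz":1.5,"rx":0,"ry":0,"rz":0},{"hand":-1,"tx":2.8,"ty":-2,"tz":1.5,"rx":0,"ry":0,"rz":0},{"hand":-1,"tx":2.8,"ty":-1.5,"tz":1.5,"rx":0,"ry":0,"rz":0},{"hand":-1,"tx":0,"ty":0,"tz":0.5,"rx":0,"ry":0,"rz":0},{"hand":-1,"tx":0,"ty":0,"tz":0,"rx":0,"ry":0,"rz":0}]'
python3 - <<'E'
from h import *
import cv2
t=camera("top");s=camera("side")
cv2.imwrite("pics/t1.png",cv2.resize(t["pixels"][130:260,285:485],None,fx=4,fy=4)); cv2.imwrite("pics/s1.png",cv2.resize(s["pixels"][50:245,250:480],None,fx=3,fy=3))
o=observe();print(o["t"],o["tool_pos"],o["wrist_force"],o["opening"])
E
```

```text
t: 2.4
tool_pos: [0.6256, -0.0101, 0.1324]
tool_rot: [[0.901, 0.433, -0.002], [0.433, -0.901, 0.0], [-0.002, -0.001, -1.0]]
wrist_force: [-0.7, -0.1, 0.9]
opening: 0.0007
2.5 [ 0.62579983 -0.0111237   0.13400451] [-0.5198587  -1.02706221  0.64404064] 0.0002518882097724735
```

View pics/s1.png

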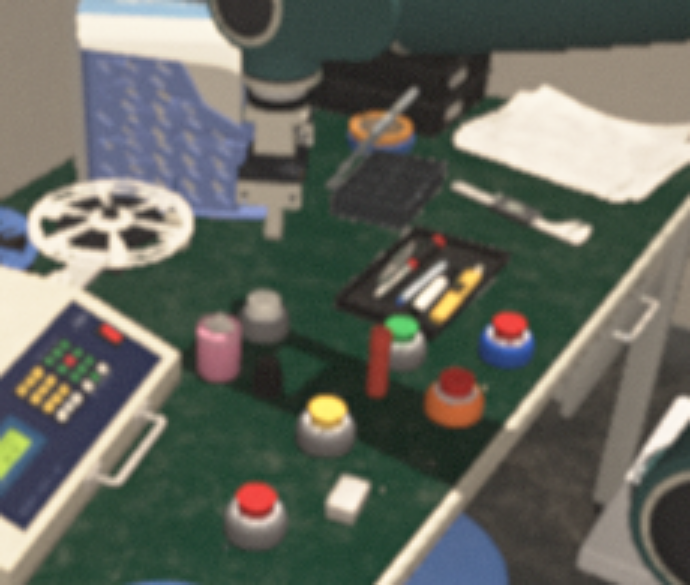

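View pics/t1.png

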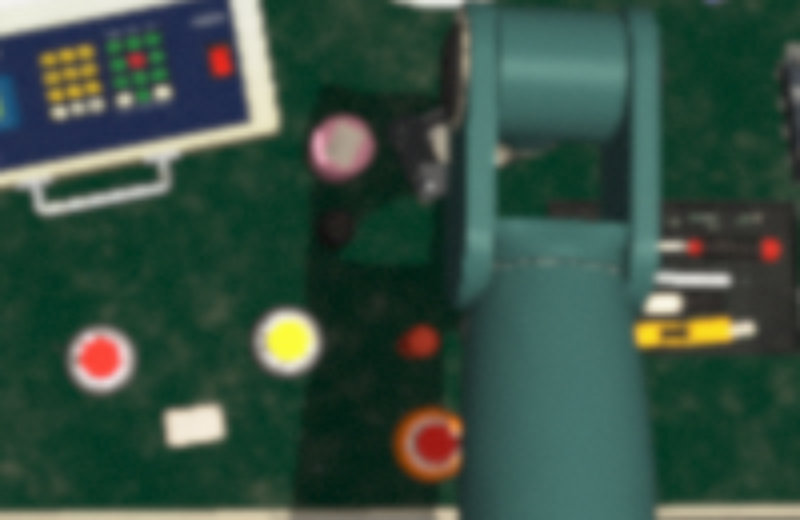

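```bash
python3 - <<'E'
from h import *
s=camera("side"); E=np.array(s["extrinsics"])
K=np.array([[s["fx"],0,s["cx"]],[0,s["fy"],s["cy"]],[0,0,1]])
def proj(P):
    p=E[:3,:3]@P+E[:3,3]; return cv2.projectPoints(np.array([[p[0],-p[1],-p[2]]]),np.zeros(3),np.zeros(3),K,np.array(s["D"]))[0].ravel().round(1)
T=observe()["tool_pos"]
print("tcp",proj(T),T); 
for P in [(.631,-.006,.0485),(.452,.153,.0485),(.461,-.045,.0485)]: print(proj(np.array(P)))
cv2.imwrite("pics/s2.png",cv2.resize(s["pixels"][95:180,300:400],None,fx=6,fy=6,interpolation=cv2.INTER_CUBIC))
E
```

```text
tcp [340.7 127.9] [ 0.62591065 -0.01129688  0.13441294]
[338.  148.4]
[358.6 185.1]
[383.5 157.4]
```

View pics/s2.png

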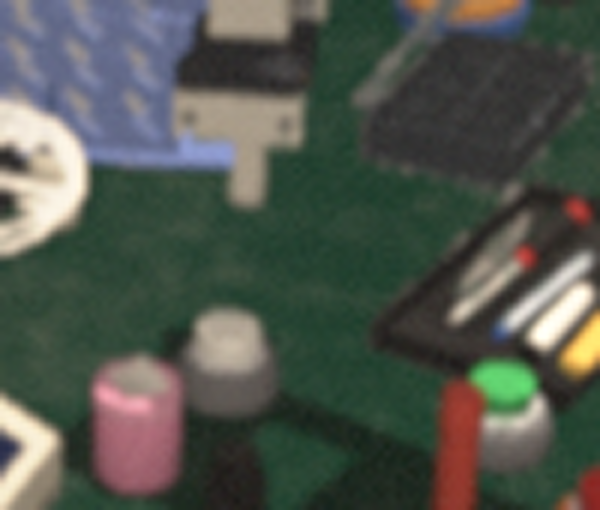

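The TCP and the white target project within about 1 px of where they appear in the side view, with the cap at (338,149) and the tip at (341,129). I descend over white.

```bash
python3 -m creep '[{"hand":-1,"tx":0.7,"ty":-0.2,"tz":1,"rx":0,"ry":0,"rz":0},{"hand":-1,"tx":0,"ty":0,"tz":1.5,"rx":0,"ry":0,"rz":0},{"hand":-1,"tx":0,"ty":0,"tz":1.5,"rx":0,"ry":0,"rz":0},{"hand":-1,"tx":0,"ty":0,"tz":1.5,"rx":0,"ry":0,"rz":0},{"hand":-1,"tx":0,"ty":0,"tz":1,"rx":0,"ry":0,"rz":0},{"hand":-1,"tx":0,"ty":0,"tz":0.5,"rx":0,"ry":0,"rz":0},{"hand":-1,"tx":0,"ty":0,"tz":0,"rx":0,"ry":0,"rz":0},{"hand":-1,"tx":0,"ty":0,"tz":0,"rx":0,"ry":0,"rz":0}]'
```

```text
t: 3.35
tool_pos: [0.6317, -0.0057, 0.0641]
tool_rot: [[0.902, 0.432, 0.001], [0.432, -0.902, -0.0], [0.0, 0.0, -1.0]]
wrist_force: [0.1, 0.0, -0.2]
opening: 0.0007
```

```bash
python3 -m creep '[{"hand":-1,"tx":0,"ty":0,"tz":0.5,"rx":0,"ry":0,"rz":0},{"hand":-1,"tx":0,"ty":0,"tz":0.5,"rx":0,"ry":0,"rz":0},{"hand":-1,"tx":0,"ty":0,"tz":0.3,"rx":0,"ry":0,"rz":0},{"hand":-1,"tx":0,"ty":0,"tz":0.3,"rx":0,"ry":0,"rz":0},{"hand":-1,"tx":0,"ty":0,"tz":0.3,"rx":0,"ry":0,"rz":0},{"hand":-1,"tx":0,"ty":0,"tz":0.3,"rx":0,"ry":0,"rz":0},{"hand":-1,"tx":0,"ty":0,"tz":0,"rx":0,"ry":0,"rz":0},{"hand":-1,"tx":0,"ty":0,"tz":0,"rx":0,"ry":0,"rz":0}]'
```

```text
t: 4.15
tool_pos: [0.6314, -0.0057, 0.0417]
tool_rot: [[0.902, 0.432, -0.0], [0.432, -0.902, 0.0], [-0.0, -0.0, -1.0]]
wrist_force: [-2.5, -0.3, 2.8]
opening: 0.0006
```

Contact at 2.8 N with the cap about 7 mm down. I press another 4 mm.

```bash
python3 -m creep '[{"hand":-1,"tx":0,"ty":0,"tz":0.2,"rx":0,"ry":0,"rz":0},{"hand":-1,"tx":0,"ty":0,"tz":0.2,"rx":0,"ry":0,"rz":0},{"hand":-1,"tx":0,"ty":0,"tz":0,"rx":0,"ry":0,"rz":0},{"hand":-1,"tx":0,"ty":0,"tz":0,"rx":0,"ry":0,"rz":0}]'
```

```text
t: 4.55
tool_pos: [0.6316, -0.0057, 0.0378]
tool_rot: [[0.902, 0.432, 0.0], [0.432, -0.902, -0.0], [0.0, 0.0, -1.0]]
wrist_force: [-1.7, -0.1, 4.8]
opening: 0.0003
```

```bash
python3 -m creep '[{"hand":-1,"tx":0,"ty":0,"tz":-0.5,"rx":0,"ry":0,"rz":0},{"hand":-1,"tx":0,"ty":0,"tz":-1,"rx":0,"ry":0,"rz":0},{"hand":-1,"tx":0,"ty":0,"tz":-1.5,"rx":0,"ry":0,"rz":0},{"hand":-1,"tx":0,"ty":0,"tz":-2,"rx":0,"ry":0,"rz":0},{"hand":-1,"tx":0,"ty":0,"tz":-2,"rx":0,"ry":0,"rz":0},{"hand":-1,"tx":0,"ty":0,"tz":-1.5,"rx":0,"ry":0,"rz":0},{"hand":-1,"tx":0,"ty":0,"tz":-0.5,"rx":0,"ry":0,"rz":0},{"hand":-1,"tx":0,"ty":0,"tz":0,"rx":0,"ry":0,"rz":0}]'
python3 - <<'E'
from h import *
s=camera("side"); cv2.imwrite("pics/s3.png",cv2.resize(s["pixels"][95:180,300:400],None,fx=6,fy=6,interpolation=cv2.INTER_CUBIC))
o=observe();print(o["tool_pos"],o["wrist_force"])
E
```

```text
t: 5.35
tool_pos: [0.6317, -0.0057, 0.1285]
tool_rot: [[0.902, 0.432, 0.001], [0.432, -0.902, -0.0], [0.001, 0.001, -1.0]]
wrist_force: [0.6, -0.4, -0.5]
opening: 0.0006
[ 0.63136063 -0.00571275  0.12743941] [ 0.27493812  0.39508044 -0.26354581]
```

View pics/s3.png

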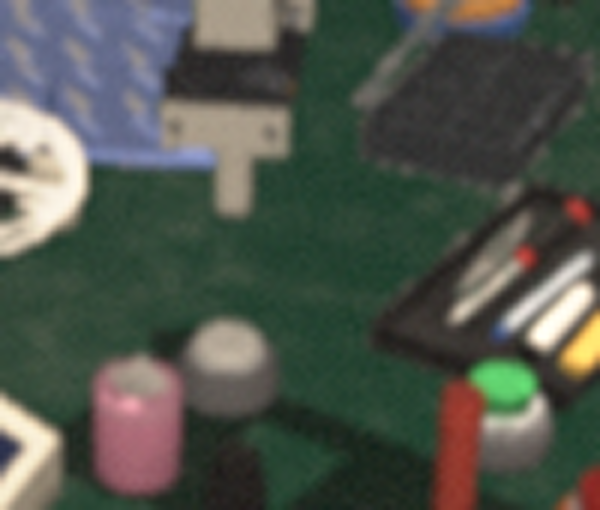

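The white cap now sits lower, with its top edge at row 317 of the crop against 308 before, and the pod has not moved. Next is yellow: tx -9.3 cm, ty -22.1 cm.

```bash
python3 -m creep '[{"hand":-1,"tx":-0.9,"ty":-2.2,"tz":0,"rx":0,"ry":0,"rz":0},{"hand":-1,"tx":-0.9,"ty":-2.2,"tz":0,"rx":0,"ry":0,"rz":0},{"hand":-1,"tx":-0.9,"ty":-2.2,"tz":0,"rx":0,"ry":0,"rz":0},{"hand":-1,"tx":-0.9,"ty":-2.2,"tz":0,"rx":0,"ry":0,"rz":0},{"hand":-1,"tx":-0.9,"ty":-2.2,"tz":0,"rx":0,"ry":0,"rz":0},{"hand":-1,"tx":-0.9,"ty":-2.2,"tz":0,"rx":0,"ry":0,"rz":0},{"hand":-1,"tx":-0.9,"ty":-2.2,"tz":0,"rx":0,"ry":0,"rz":0},{"hand":-1,"tx":-1,"ty":-2.2,"tz":0,"rx":0,"ry":0,"rz":0},{"hand":-1,"tx":-1,"ty":-2.2,"tz":0,"rx":0,"ry":0,"rz":0},{"hand":-1,"tx":-1,"ty":-2.2,"tz":0,"rx":0,"ry":0,"rz":0},{"hand":-1,"tx":0,"ty":0,"tz":0,"rx":0,"ry":0,"rz":0},{"hand":-1,"tx":0,"ty":0,"tz":0,"rx":0,"ry":0,"rz":0}]'
python3 - <<'E'
from h import *
s=camera("side");t=camera("top"); cv2.imwrite("pics/s4.png",cv2.resize(s["pixels"][120:240,290:420],None,fx=5,fy=5,interpolation=cv2.INTER_CUBIC))
o=observe();print(o["tool_pos"],o["wrist_force"])
Y=([22,120,100],[35,255,255])
v,st=blob(s["pixels"],*Y,(345,178,372,198));print(v,st)
E
```

```text
t: 6.6
tool_pos: [0.4523, 0.1525, 0.127]
tool_rot: [[0.901, 0.433, -0.001], [0.433, -0.901, -0.0], [-0.001, 0.0, -1.0]]
wrist_force: [-0.3, 0.3, -0.7]
opening: 0.0004
[0.45280686 0.15210801 0.12721165] [0.83648049 0.94360915 1.11158648]
[357.         182.28571429] [9 4 7 2 7]
```

View pics/s4.png

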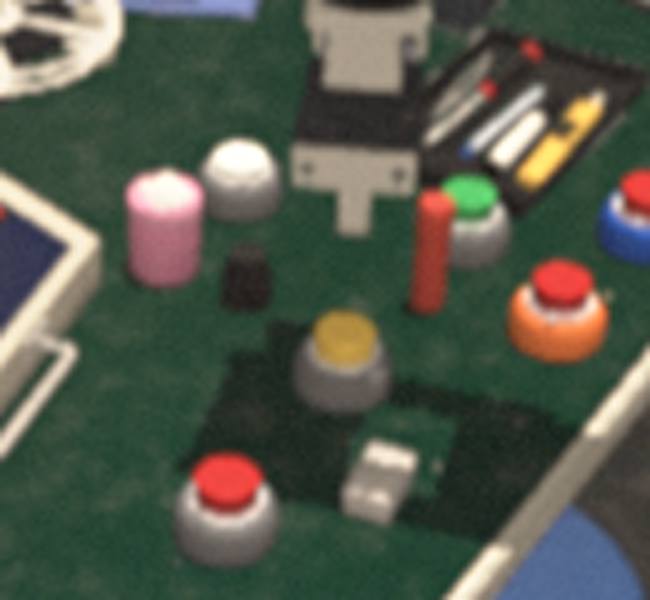

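The tip at (353,230) is above the yellow cap at (345,340) in the crop, and white is clearly in. I descend onto yellow.

```bash
python3 -m creep '[{"hand":-1,"tx":0,"ty":0,"tz":1,"rx":0,"ry":0,"rz":0},{"hand":-1,"tx":0,"ty":0,"tz":1.5,"rx":0,"ry":0,"rz":0},{"hand":-1,"tx":0,"ty":0,"tz":1.5,"rx":0,"ry":0,"rz":0},{"hand":-1,"tx":0,"ty":0,"tz":1.5,"rx":0,"ry":0,"rz":0},{"hand":-1,"tx":0,"ty":0,"tz":1,"rx":0,"ry":0,"rz":0},{"hand":-1,"tx":0,"ty":0,"tz":0.5,"rx":0,"ry":0,"rz":0},{"hand":-1,"tx":0,"ty":0,"tz":0.3,"rx":0,"ry":0,"rz":0},{"hand":-1,"tx":0,"ty":0,"tz":0.3,"rx":0,"ry":0,"rz":0},{"hand":-1,"tx":0,"ty":0,"tz":0.3,"rx":0,"ry":0,"rz":0},{"hand":-1,"tx":0,"ty":0,"tz":0.3,"rx":0,"ry":0,"rz":0},{"hand":-1,"tx":0,"ty":0,"tz":0.3,"rx":0,"ry":0,"rz":0},{"hand":-1,"tx":0,"ty":0,"tz":0,"rx":0,"ry":0,"rz":0}]'
```

```text
t: 7.9
tool_pos: [0.4527, 0.1526, 0.0427]
tool_rot: [[0.902, 0.432, 0.001], [0.432, -0.902, 0.0], [0.001, 0.0, -1.0]]
wrist_force: [0.9, -0.2, 3.8]
opening: 0.0004
```

```bash
python3 -m creep '[{"hand":-1,"tx":0,"ty":0,"tz":0.2,"rx":0,"ry":0,"rz":0},{"hand":-1,"tx":0,"ty":0,"tz":0.2,"rx":0,"ry":0,"rz":0},{"hand":-1,"tx":0,"ty":0,"tz":0,"rx":0,"ry":0,"rz":0},{"hand":-1,"tx":0,"ty":0,"tz":0,"rx":0,"ry":0,"rz":0}]'
```

```text
t: 8.3
tool_pos: [0.4527, 0.1525, 0.0388]
tool_rot: [[0.902, 0.432, 0.0], [0.432, -0.902, 0.0], [0.0, 0.0, -1.0]]
wrist_force: [0.8, 0.8, 3.5]
opening: 0.0005
```

```bash
python3 -m creep '[{"hand":-1,"tx":0,"ty":0,"tz":0.1,"rx":0,"ry":0,"rz":0},{"hand":-1,"tx":0,"ty":0,"tz":0,"rx":0,"ry":0,"rz":0},{"hand":-1,"tx":0,"ty":0,"tz":0,"rx":0,"ry":0,"rz":0}]'
python3 -m creep '[{"hand":-1,"tx":0,"ty":0,"tz":-0.5,"rx":0,"ry":0,"rz":0},{"hand":-1,"tx":0,"ty":0,"tz":-1,"rx":0,"ry":0,"rz":0},{"hand":-1,"tx":0,"ty":0,"tz":-1.5,"rx":0,"ry":0,"rz":0},{"hand":-1,"tx":0,"ty":0,"tz":-2,"rx":0,"ry":0,"rz":0},{"hand":-1,"tx":0,"ty":0,"tz":-2,"rx":0,"ry":0,"rz":0},{"hand":-1,"tx":0,"ty":0,"tz":-1.5,"rx":0,"ry":0,"rz":0},{"hand":-1,"tx":0,"ty":0,"tz":-0.5,"rx":0,"ry":0,"rz":0},{"hand":-1,"tx":0,"ty":0,"tz":0,"rx":0,"ry":0,"rz":0}]'
python3 - <<'E'
from h import *
s=camera("side"); cv2.imwrite("pics/s5.png",cv2.resize(s["pixels"][120:240,290:420],None,fx=5,fy=5,interpolation=cv2.INTER_CUBIC))
o=observe();print(o["tool_pos"],o["wrist_force"])
E
```

```text
t: 8.6
tool_pos: [0.4527, 0.1525, 0.0378]
tool_rot: [[0.902, 0.432, 0.0], [0.432, -0.902, 0.0], [0.0, 0.0, -1.0]]
wrist_force: [2.3, 0.3, 4.3]
opening: 0.0005
t: 9.4
tool_pos: [0.4527, 0.1525, 0.1283]
tool_rot: [[0.902, 0.432, 0.001], [0.432, -0.902, 0.0], [0.001, 0.0, -1.0]]
wrist_force: [0.6, 0.3, 0.4]
opening: 0.0007
[0.45242308 0.15245715 0.12742323] [0.32831877 1.09379379 0.35908514]
```

View pics/s5.png

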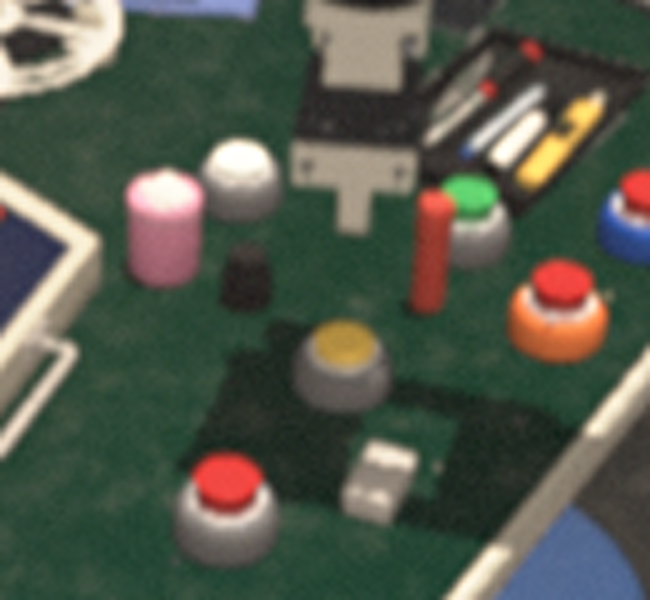

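The yellow cap is down (centre row 345, against 335 before) and nothing else moved. On to green: tx -7.8 cm, ty +18.2 cm. The tip at 127 mm passes over the 87 mm glue stick.

```bash
python3 -m creep '[{"hand":-1,"tx":-0.8,"ty":1.8,"tz":0,"rx":0,"ry":0,"rz":0},{"hand":-1,"tx":-0.8,"ty":1.8,"tz":0,"rx":0,"ry":0,"rz":0},{"hand":-1,"tx":-0.8,"ty":1.8,"tz":0,"rx":0,"ry":0,"rz":0},{"hand":-1,"tx":-0.8,"ty":1.8,"tz":0,"rx":0,"ry":0,"rz":0},{"hand":-1,"tx":-0.8,"ty":1.8,"tz":0,"rx":0,"ry":0,"rz":0},{"hand":-1,"tx":-0.8,"ty":1.8,"tz":0,"rx":0,"ry":0,"rz":0},{"hand":-1,"tx":-0.8,"ty":1.8,"tz":0,"rx":0,"ry":0,"rz":0},{"hand":-1,"tx":-0.8,"ty":1.8,"tz":0,"rx":0,"ry":0,"rz":0},{"hand":-1,"tx":-0.7,"ty":1.8,"tz":0,"rx":0,"ry":0,"rz":0},{"hand":-1,"tx":-0.7,"ty":2,"tz":0,"rx":0,"ry":0,"rz":0},{"hand":-1,"tx":0,"ty":0,"tz":0,"rx":0,"ry":0,"rz":0},{"hand":-1,"tx":0,"ty":0,"tz":0,"rx":0,"ry":0,"rz":0}]'
python3 - <<'E'
from h import *
s=camera("side"); cv2.imwrite("pics/s6.png",cv2.resize(s["pixels"][90:200,320:450],None,fx=5,fy=5,interpolation=cv2.INTER_CUBIC))
o=observe();print(o["tool_pos"],o["wrist_force"])
E
```

```text
t: 10.65
tool_pos: [0.4605, -0.0453, 0.1268]
tool_rot: [[0.902, 0.431, -0.001], [0.431, -0.902, 0.0], [-0.001, -0.001, -1.0]]
wrist_force: [-0.2, -0.2, 0.4]
opening: -0.0001
[ 0.46051243 -0.04492182  0.12697498] [-0.53026758 -0.24759796  0.79492581]
```

View pics/s6.png

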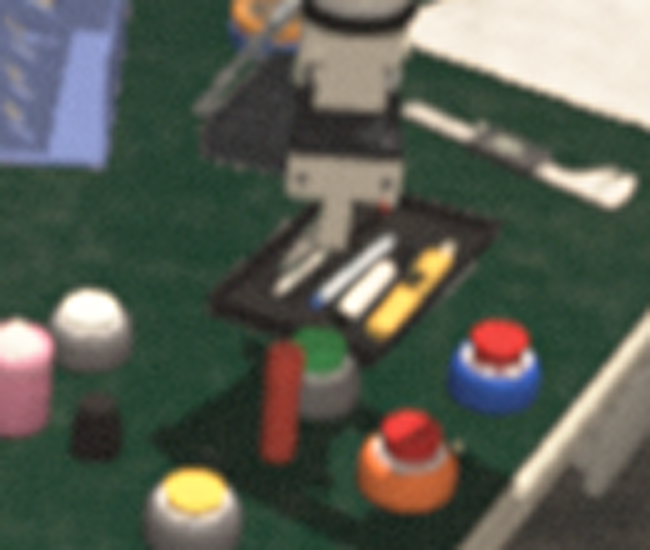

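The tip at (332,248) is above the green cap at (322,348). From the image, the body's near lower edge clears the glue stick by 28 mm or more for any geometry that fits. I descend.

```bash
python3 -m creep '[{"hand":-1,"tx":0,"ty":0,"tz":1,"rx":0,"ry":0,"rz":0},{"hand":-1,"tx":0,"ty":0,"tz":1.5,"rx":0,"ry":0,"rz":0},{"hand":-1,"tx":0,"ty":0,"tz":1.5,"rx":0,"ry":0,"rz":0},{"hand":-1,"tx":0,"ty":0,"tz":1.5,"rx":0,"ry":0,"rz":0},{"hand":-1,"tx":0,"ty":0,"tz":1,"rx":0,"ry":0,"rz":0},{"hand":-1,"tx":0,"ty":0,"tz":0.5,"rx":0,"ry":0,"rz":0},{"hand":-1,"tx":0,"ty":0,"tz":0.3,"rx":0,"ry":0,"rz":0},{"hand":-1,"tx":0,"ty":0,"tz":0.3,"rx":0,"ry":0,"rz":0},{"hand":-1,"tx":0,"ty":0,"tz":0.3,"rx":0,"ry":0,"rz":0},{"hand":-1,"tx":0,"ty":0,"tz":0.3,"rx":0,"ry":0,"rz":0},{"hand":-1,"tx":0,"ty":0,"tz":0.3,"rx":0,"ry":0,"rz":0},{"hand":-1,"tx":0,"ty":0,"tz":0,"rx":0,"ry":0,"rz":0}]'
```

```text
t: 11.9
tool_pos: [0.4611, -0.0454, 0.0427]
tool_rot: [[0.902, 0.432, 0.001], [0.432, -0.902, -0.0], [0.001, 0.0, -1.0]]
wrist_force: [1.0, 0.0, 2.4]
opening: 0.0003
```

```bash
python3 -c "
from plant import observe
o=observe();print(o['tool_pos'],o['wrist_force'])"
```

```text
[ 0.46106747 -0.04540003  0.04266137] [0.97493979 0.00507467 2.35466908]
```

```bash
python3 -m creep '[{"hand":-1,"tx":0,"ty":0,"tz":0.2,"rx":0,"ry":0,"rz":0},{"hand":-1,"tx":0,"ty":0,"tz":0.2,"rx":0,"ry":0,"rz":0},{"hand":-1,"tx":0,"ty":0,"tz":0.1,"rx":0,"ry":0,"rz":0},{"hand":-1,"tx":0,"ty":0,"tz":0,"rx":0,"ry":0,"rz":0},{"hand":-1,"tx":0,"ty":0,"tz":0,"rx":0,"ry":0,"rz":0}]'
```

```text
t: 12.4
tool_pos: [0.461, -0.0454, 0.0378]
tool_rot: [[0.902, 0.432, 0.0], [0.432, -0.902, -0.0], [0.0, 0.0, -1.0]]
wrist_force: [1.9, -0.1, 4.2]
opening: 0.0006
```

```bash
python3 -m creep '[{"hand":-1,"tx":0,"ty":0,"tz":-0.5,"rx":0,"ry":0,"rz":0},{"hand":-1,"tx":0,"ty":0,"tz":-1,"rx":0,"ry":0,"rz":0},{"hand":-1,"tx":0,"ty":0,"tz":-1.5,"rx":0,"ry":0,"rz":0},{"hand":-1,"tx":0,"ty":0,"tz":-2,"rx":0,"ry":0,"rz":0},{"hand":-1,"tx":0,"ty":0,"tz":-2.5,"rx":0,"ry":0,"rz":0},{"hand":-1,"tx":0,"ty":0,"tz":-2.5,"rx":0,"ry":0,"rz":0},{"hand":-1,"tx":0,"ty":0,"tz":-2.5,"rx":0,"ry":0,"rz":0},{"hand":-1,"tx":0,"ty":0,"tz":-2.5,"rx":0,"ry":0,"rz":0},{"hand":-1,"tx":0,"ty":0,"tz":-1.5,"rx":0,"ry":0,"rz":0},{"hand":-1,"tx":0,"ty":0,"tz":-0.5,"rx":0,"ry":0,"rz":0},{"hand":-1,"tx":0,"ty":0,"tz":0,"rx":0,"ry":0,"rz":0}]'
python3 -m creep '[{"hand":-1,"tx":-0.5,"ty":1,"tz":0,"rx":0,"ry":0,"rz":0},{"hand":-1,"tx":-1.1,"ty":2.3,"tz":0,"rx":0,"ry":0,"rz":0},{"hand":-1,"tx":-1.1,"ty":2.3,"tz":0,"rx":0,"ry":0,"rz":0},{"hand":-1,"tx":-1.1,"ty":2.3,"tz":0,"rx":0,"ry":0,"rz":0},{"hand":-1,"tx":-1.1,"ty":2.3,"tz":0,"rx":0,"ry":0,"rz":0},{"hand":-1,"tx":-1.1,"ty":2.3,"tz":0,"rx":0,"ry":0,"rz":0},{"hand":-1,"tx":-1.1,"ty":2.3,"tz":0,"rx":0,"ry":0,"rz":0},{"hand":-1,"tx":-1.1,"ty":2.3,"tz":0,"rx":0,"ry":0,"rz":0},{"hand":-1,"tx":-1.1,"ty":2.3,"tz":0,"rx":0,"ry":0,"rz":0},{"hand":-1,"tx":-1.1,"ty":2.3,"tz":0,"rx":0,"ry":0,"rz":0},{"hand":-1,"tx":-0.5,"ty":1,"tz":0,"rx":0,"ry":0,"rz":0},{"hand":-1,"tx":0,"ty":0,"tz":0,"rx":0,"ry":0,"rz":0}]'
python3 - <<'E'
from h import *
s=camera("side");t=camera("top")
cv2.imwrite("pics/s7.png",cv2.resize(s["pixels"][130:245,300:450],None,fx=5,fy=5,interpolation=cv2.INTER_CUBIC))
cv2.imwrite("pics/t7.png",cv2.resize(t["pixels"][145:260,285:455],None,fx=4.7,fy=4.7,interpolation=cv2.INTER_CUBIC))
o=observe();print(o["t"],o["tool_pos"],o["wrist_force"],o["qd"])
E
```

```text
t: 13.5
tool_pos: [0.4609, -0.0454, 0.2079]
tool_rot: [[0.902, 0.432, 0.0], [0.432, -0.902, -0.0], [0.0, 0.0, -1.0]]
wrist_force: [-0.3, -0.2, 0.5]
opening: -0.0001
t: 14.7
tool_pos: [0.4599, -0.2982, 0.2065]
tool_rot: [[0.903, 0.431, -0.002], [0.431, -0.903, 0.001], [-0.001, -0.002, -1.0]]
wrist_force: [0.0, 0.5, 0.4]
opening: 0.0006
14.8 [ 0.46035036 -0.29675948  0.20707329] [ 0.91618508 -0.69327713  1.19846349] [ 0.01524145 -0.01143076  0.00144518  0.00056088  0.00270434  0.00267772]
```

View pics/s7.png

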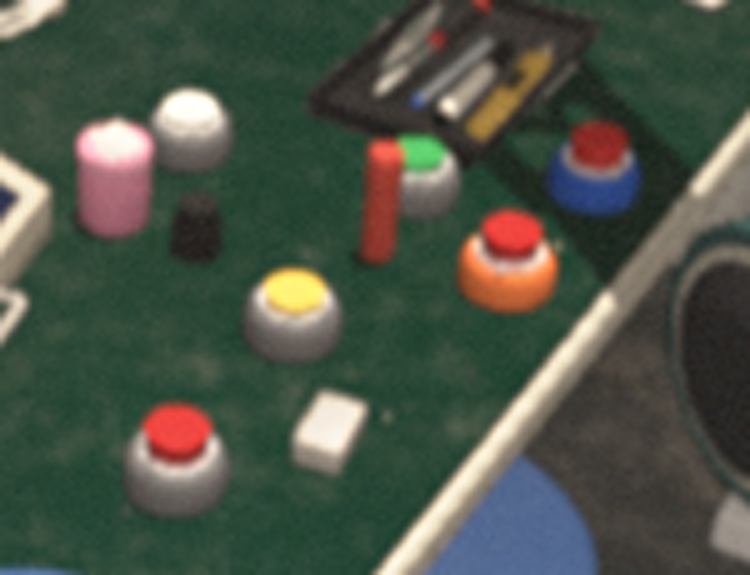

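View pics/t7.png

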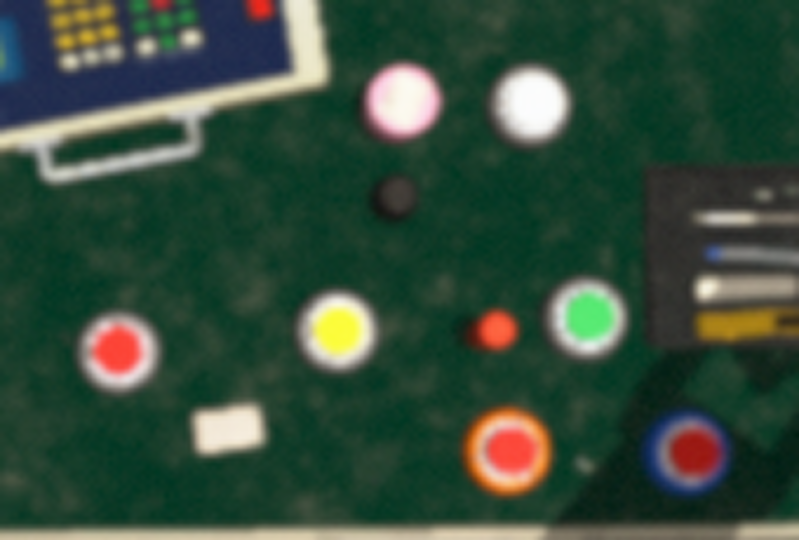

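In the side crop the white, yellow and green caps (rows about 115, 290 and 153) are all down. Red at (178,432) is still out, and the pods and bystanders are at the same pixels as before. The arm is clear and at rest, so I hand in.

```bash
python3 -c "
from plant import finish_job
print(finish_job())"
```

```text
the job is handed in; nothing more can be done
None
```

I pressed the white, yellow and green keys in that order with the shut fingertips and handed the job in at about 14.8 s. Each cap went about 10.7 mm down, with wrist readings of 4.8, 4.3 and 4.2 N at the bottom of each press. I then lifted off and backed away to (0.46, -0.30, 0.21).

The last pictures from both cameras showed the three caps latched low and the red key still out. The key units, loupe, glue stick, jar and block were at the same pixels as at the start, and the arm was at rest and touching nothing. The two cameras disagreed by a few millimetres: the crossed rays put the cap tops at about 45 mm, not 48.5 mm. The first side-view mask for white also caught its collar, so I used the top view for that key. The reaction of the keys while pressing was as expected. The interface does not give the latch joint values, so the latching is judged from press depth, force and the pictures only.

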